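# Index the sample carousel and load a cassette

## Robot

A 6-joint arm with a two-finger parallel gripper is mounted at the origin on the work surface. World frame = base frame: x ahead of the robot, y to its left, z up, the work surface at z = 0. Lengths are in m, angles in rad, forces in N, time in s.
With the tool pointing down it reaches from about 0.225 to 0.875 m from the base axis. Payload 3.4 kg.
Tool frame: the origin (TCP) lies at the very end of the fingers, on their centre line; the grasp point (between the pads) lies 19 mm behind it (manip.tcp_to_grasp is the distance from the TCP to the grasp point, in m); z points along the fingers, y is the line along which they close (so a half turn about z gives the same grasp; the last joint's range is limited). The gripper opens to 85 mm and grips with 20 to 120 N. Pads are 22 mm wide; open, the fingers measure 114 mm over their backs; the gripper's body (76 mm by 85 mm) begins 54 mm behind the grasp point. The pads swing forward as they close: fully open they stand 13 mm farther back than shut.
Start: joints at [-1.426, 0.276, 1.505, -0, 1.361, -0.121], TCP at [0.151, -0.555, 0.231] pointing down, gripper open.
Joint ranges: [-2.89, 2.89], [-0.75, 2.08], [0.22, 2.7], [-1.18, 4.32], [0.11, 2.71], [-2.7, 2.7]. Speed limits (rad/s): [2.57, 2.57, 3.14, 3.14, 3.14, 3.14].

## Interface

Orientations are given as a unit quaternion [w, x, y, z].
In Python, from rig import status, get_image, job, manip gives the robot as it stands.
- The arm moves only by the tool apply_moves, never from a script. Its arguments are lists of equal length, an entry for each row: "xyz": the shift along the tool's x, y, z each as a share of 0.3 m, from -1 to 1, a list of three; "rot": the turn, a rotation vector about the tool's x, y, z each as a share of 60 degrees, from -1 to 1, a list of three; "hand": the opening, from -1 (shut) to 1 (fully open). A call has 1 to 8 rows; each row shifts and turns the commanded pose from where the row before left it, along the tool's axes as they then stand; what a row does not reach is not made up. A row lasts 1/8 s, in which the tool goes at most 62.5 mm and 10.7 degrees, less where a joint would pass 70% of its speed; a pose out of reach is approached as far as the arm can. A call with a number of a shift or a turn outside -1 to 1 is refused whole. A call with a gripper value outside its range is refused whole. The fingers move at their own pace and stop on an object; "force" is the grip in N (left out, the last holds). Time passes only in rows, so rows that do not move let the fingers close. It gives the time, the measured TCP pose, the force, the opening and the grip force at its end, in the units of the state.
- status.get_state(): the state, without advancing time (a new reading comes with each control period).
- get_image(name): name is "side" or "top"; returns a dict with "pixels" (384x512x3 uint8, red, green, blue), "fovy" (degrees; the focal length in pixels is half the picture's height over the tangent of half this angle, whatever the lens; pixels are square), "cx", "cy" (the principal point, pixels), "origin" and "orientation" of the camera in the world. Camera axes: x right, y down, z forward; pixel columns grow to the right and rows downward; lengths in m; the calibration is good to about 2 mm. A picture is of the moment at which its call begins. There is no depth.
- job.sign_off(): hands the job in; it is judged then, once.
The state is a dict: "clock": time; "qpos": joint angles; "qd": joint speeds; "effort": joint torques, N m; "position": TCP position; "ee_rot": TCP orientation; "contact_force": force on the tool from outside, world axes, zero at the start; "moment": the same for the moment, N m; "width": finger opening in m; "gripper_force": force on a finger pad.
Only numpy, scipy, OpenCV 4.12 (cv2) and the standard library are available. Lean on these libraries where they do the work, as an engineer would, in place of code of your own. Each camera call takes 0.05 s, during which the arm holds its last target. There are 200 camera calls.

## Task

Turn the sample carousel by its upright handle until its white pointer line stands at the long bold mark on the deck, and let go of it there. Then lay the flat grey cassette in the loading lane and slide it through the gate, fully home in the carousel's slot. Leave the bottle, tube rack and tip box where they are.

Things in the scene. Friction and masses are not known exactly. Their poses are not given: they have to be found in the camera images.
- loader: Fixed sample loader with a flat grey deck, 6 mm thick: a disc of 122 mm radius and a loading lane 130 mm wide that leaves it along the loader's own -y, ending 240 mm from the origin. Origin: on the carousel's vertical axis, on the bench (z = 0); z up. A white drive housing, 170 mm wide and 88 mm high, stands on the deck from y = 130 to 195 mm.
- gate (a point): Centre of the gate's opening, at deck level (y = -107 mm on the loader). The aluminium gate spans the lane from y = -96 to -118 mm: two sides 50 mm apart and a roof, opening 21 mm high above the deck, top 32 mm above the bench. On the lane side two flared guides, 14 mm high, widen to about 70 mm apart at y = -140 mm.
- lane (a point): Middle of the free part of the loading lane, on the deck's surface (6 mm above the bench), 175 mm from the carousel's axis: a cassette centred here and in line with the lane lies flat just clear of the guides.
- mark (a point): Inner end of the long bold white mark (24 x 6 mm) on the deck, 100 mm from the axis on the loader's +y side, in front of the drive housing. Short thin ticks every 15 degrees make up the rest of the scale round the carousel.
- carousel (a joint): Angle (rad) of the black carousel, a toothed disc of 92 mm radius, top 28 mm above the bench, about the loader's z axis (positive = counter-clockwise from above). Turns either way without a stop against light friction (0.08 N m) and stays where it is left. At 0, or any multiple of 2 pi, the pointer is at the long mark and the slot faces the gate.
- handle (a point): Middle of the carousel's upright round steel handle: 20 mm diameter, 45 mm high above the carousel's top (from 28 to 73 mm above the bench), 58 mm from the carousel's axis. It turns with the carousel and can be pushed from either side or held from above.
- pointer (a point): Outer part of the white pointer line on the carousel's top, 88 mm from the axis, radially outside the handle.
- slot (a point): Middle of the inner end wall of the carousel's slot, at deck level, 32 mm from the axis. The slot runs from here radially out to the rim, on the side away from the handle; it is open above, 50 mm wide with a flared mouth, and its floor is the deck. It turns with the carousel. A steel hub, 22 mm radius, rises 6 mm at the carousel's centre.
- cassette: Loose flat grey cassette, 110 x 46 x 16 mm, about 0.12 kg, lying on the bench. Origin: centre of its underside; x along its 110 mm length, z up. Either end may go in first. Fully home, its leading end meets the slot's inner wall: its origin is then 87 mm from the carousel's axis and its trailing end 142 mm, just outside the guides.
- bottle: Amber bottle, 70 mm diameter, 150 mm high, loose; to be left alone. Origin: centre of its underside.
- tube_rack: White tube rack with clear tubes, 60 x 160 mm, 90 mm high, loose; to be left alone. Origin: centre of its underside, y along its length.
- tip_box: Clear box with a grey lid, 87 x 122 mm, 66 mm high, loose; to be left alone. Origin: centre of its underside, y along its length.
Things that resemble listed ones, but are neither listed nor needed, are in the scene too. Several things have the shape of the cassette; the one meant has the colours described above.

How it is judged:
On the way, in this order (a step that is already met when the one before it is completed fails the run):
1. the pointer stands at the long mark, still and let go (x of pointer in the frame of loader between -0.006 and 0.006 m and y of pointer in the frame of loader above 0 m and velocity of joint carousel between -0.05 and 0.05 rad/s and contact force between the fingers and loader below 0.3 N), for 0.3 s.
2. the cassette is fully home in the slot (y of cassette in the frame of loader between -0.092 and -0.08 m and x of cassette in the frame of loader between -0.005 and 0.005 m and z of cassette in the frame of loader below 0.009 m), for 0.2 s.
At the end, for the whole second after the job is handed in: The carousel's pointer is within 6 mm (4 degrees) of the middle of the long mark, and the cassette lies flat and at rest in the slot, in line with the lane, within 5 mm of fully home (all of step 2 and x of pointer in the frame of loader between -0.006 and 0.006 m and y of pointer in the frame of loader above 0 m and angle between the x axis of cassette and the y axis of loader, either way round below 0.08 rad and angle between cassette's own z axis and vertical below 0.08 rad and linear speed of cassette below 0.01 m/s); the robot touches nothing.
It fails at once if a bystander (bottle, tube rack, tip box) is moved more than 30 mm (distance of any of bottle, tube_rack, tip_box from where it was at the start of the episode above 0.03 m).
It also fails if it takes over 67 s, if anything falls off the work surface, if the arm or the gripper's body presses on something with over 40 N, if the wrist force passes 120 N, or if a joint passes its speed limit or range.

## Working session

There is one attempt and no reset: what is moved stays moved. The work goes in short steps, Python scripts to look and compute and a tool call to move; the robot and the scene stay as the last step left them, time stands still between calls to the robot, and variables do not carry over. Pictures are saved under pics/ and viewed, at most 10 in all, crops included, and the job is handed in when it is done.

Besides the shell and the picture viewer there is one more tool, called after "Call:" in YAML: its name, and indented under it one key for each argument. apply_moves: Moves the arm, as the interface text tells. Its arguments: {"type":"object","properties":{"xyz":{"type":"array","items":{"type":"array","items":{"type":"number","minimum":-1,"maximum":1}}},"rot":{"type":"array","items":{"type":"array","items":{"type":"number","minimum":-1,"maximum":1}}},"hand":{"type":"array","items":{"type":"number"}},"force":{"type":"number"}},"required":["xyz","rot","hand"]}

```bash
mkdir -p pics; ls
cat > h.py <<'E'
import numpy as np, cv2
from scipy.spatial.transform import Rotation as R
from rig import status, get_image
def rot(q): return R.from_quat([q[1],q[2],q[3],q[0]])
def ray(im,px):
    px=np.atleast_2d(np.array(px,float)); f=192/np.tan(np.radians(im["fovy"])/2)
    d=np.c_[(px[:,0]-im["cx"])/f,(px[:,1]-im["cy"])/f,np.ones(len(px))]
    return np.array(im["origin"]),rot(im["orientation"]).apply(d)
def onz(im,px,z):
    o,d=ray(im,px); return o+d*((z-o[2])/d[:,2])[:,None]
def proj(im,P):
    f=192/np.tan(np.radians(im["fovy"])/2)
    c=rot(im["orientation"]).inv().apply(np.atleast_2d(P)-np.array(im["origin"]))
    return c[:,:2]/c[:,2:]*f+[im["cx"],im["cy"]]
E
python3 - <<'E'
from h import *
import pickle
for n in("top","side"):
    im=get_image(n); pickle.dump(im,open(n+"0.pkl","wb"))
    print(n,{k:v for k,v in im.items() if k!="pixels"})
    cv2.imwrite(f"pics/{n}0.png",cv2.resize(im["pixels"][:,:,::-1],(800,600),interpolation=cv2.INTER_CUBIC))
print(status.get_state())
E
```

```text
pics
top {'fovy': 57.68087689760127, 'cx': 256.7339238213257, 'cy': 195.38986898561143, 'origin': array([ 0.41070128, -0.0398348 ,  1.05227974]), 'orientation': array([ 0.03593726, -0.6999888 ,  0.71273151, -0.02716581])}
side {'fovy': 57.648692856752234, 'cx': 256.66852116408285, 'cy': 190.07636644899262, 'origin': array([0.44021215, 0.61073641, 0.78424425]), 'orientation': array([ 0.01200534, -0.02263226,  0.93006845, -0.36649192])}
{'clock': 0.1, 'qpos': array([-1.42597842e+00,  2.76570354e-01,  1.50599299e+00, -9.96723748e-06,
        1.36070940e+00, -1.21021012e-01]), 'qd': array([ 0.00052059, -0.00299873, -0.0046021 ,  0.00058066, -0.00037325,
       -0.0002642 ]), 'effort': array([ 1.26511568e-03, -4.17702520e+01, -2.46405619e+01, -2.20563807e-04,
        5.79141531e-03,  9.59101492e-07]), 'position': array([ 0.15097561, -0.55434506,  0.2305096 ]), 'ee_rot': array([-8.39930768e-04,  9.91178719e-01,  1.32529400e-01, -1.48678585e-05]), 'contact_force': array([ 0.08107846, -0.41782523, -0.14853655]), 'moment': array([-0.03448115,  0.01485525,  0.0080214 ]), 'gripper_force': 0.0, 'width': 0.08559819484486635}
```

View pics/top0.png

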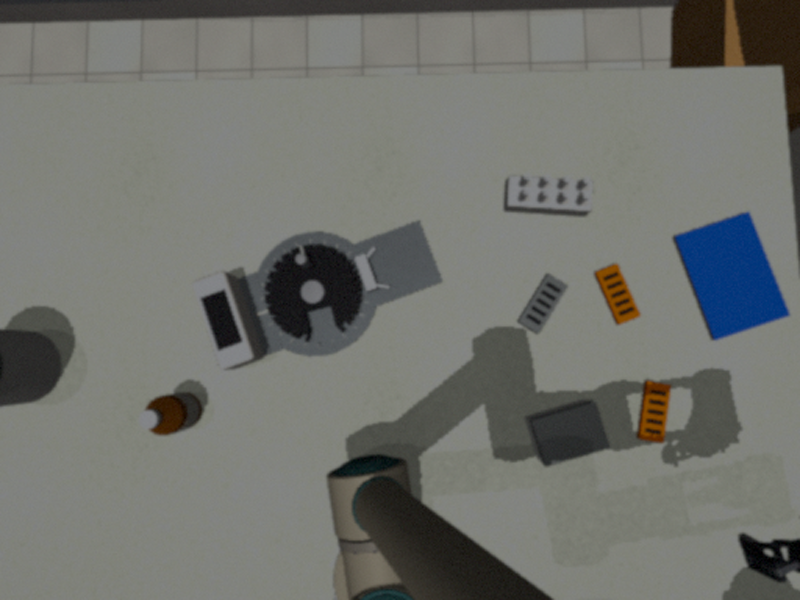

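View pics/side0.png

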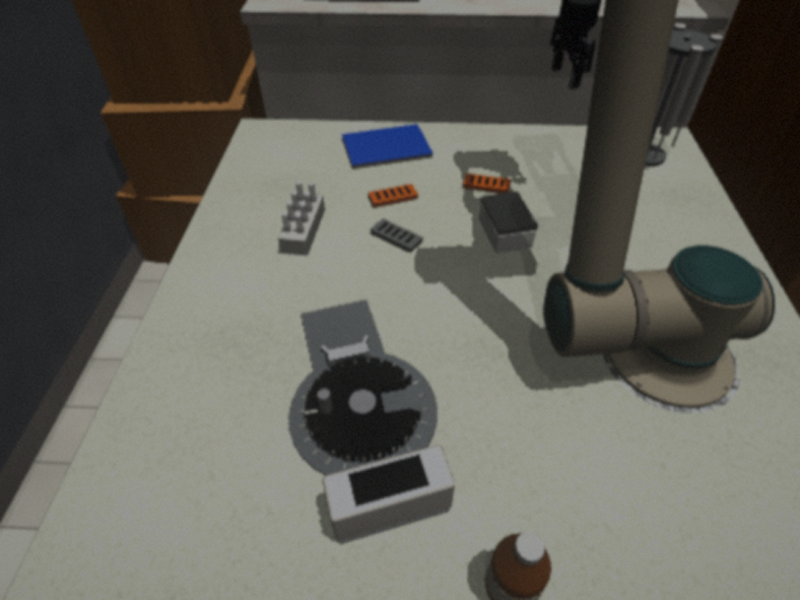

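The top view, in 800x600 pixels, shows the carousel hub at (313,291), the handle at (301,257) and the lane running right to (432,252). The bold mark is on the left, near (262,312). Cassette-shaped candidates are grey at (542,303), orange at (617,293) and orange at (653,411). I choose the grey one. The side view shows the same layout.

Run:
```python
from h import *
import pickle
im=pickle.load(open("top0.pkl","rb")); p=im["pixels"]
s=1.5625
for n,(x,y) in dict(bench=(480,150),deck=(400,250),deckL=(300,345),hub=(313,291),car=(340,290),cas=(550,283),handle=(301,257),gate=(365,270),hous=(240,320)).items(): print(n,p[int(y/s),int(x/s)])
a=p[120:245,115:365]; b=cv2.resize(a[:,:,::-1],None,fx=3.2,fy=3.2,interpolation=cv2.INTER_CUBIC)
cv2.imwrite("pics/crop1.png",np.clip(b*1.6,0,255).astype('uint8'))
print(proj(im,[[0.15,-.55,.23],[0,0,0]]))
```

```text
bench [130 131 128]
deck [79 82 86]
deckL [85 88 92]
hub [111 112 114]
car [21 21 22]
cas [54 57 56]
handle [106 107 109]
gate [130 133 135]
hous [112 111 109]
[[488.70627592 338.14965153]
 [250.26466232 368.86793332]]
```

View pics/crop1.png

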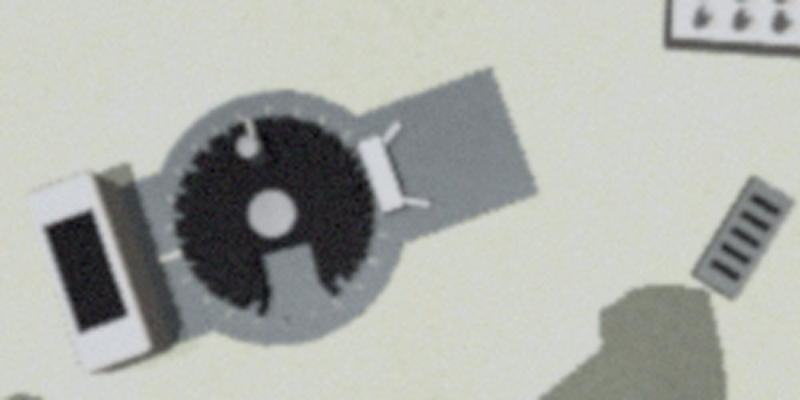

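The crop (offset (115,120), scale 3.2) shows the hub at (272,213), the pointer and handle at (249,135), and the bold mark at (170,257). The lane-end corners are at (493,68) and (537,192). The grey cassette at (743,238) has plain grey plastic with dark windows, so the choice holds.

```bash
cat > meas.py <<'E'
from h import *
def hub(im,guess):
    # centroid of bright hub within dark disc
    g=im["pixels"].astype(float).mean(2); y,x=np.mgrid[:384,:512]
    m=(np.hypot(x-guess[0],y-guess[1])<12)&(g>75); return np.array([x[m].mean(),y[m].mean()])
def cassette(im,guess,z=0.016,r=36,lo=25,hi=88):
    g=cv2.GaussianBlur(im["pixels"],(3,3),0).astype(float).mean(2)
    y,x=np.mgrid[:384,:512]
    m=((g<hi)&(np.hypot(x-guess[0],y-guess[1])<r)).astype(np.uint8)
    m=cv2.morphologyEx(m,cv2.MORPH_CLOSE,np.ones((3,3)))
    n,l=cv2.connectedComponents(m); m=(l==l[int(guess[1]),int(guess[0])])
    ys,xs=np.nonzero(m); P=onz(im,np.c_[xs,ys],z)[:,:2]
    (c,wh,a)=cv2.minAreaRect((P*1000).astype(np.float32))
    return c,wh,a,P.mean(0),m
E
python3 - <<'E'
from meas import *
import pickle
im=pickle.load(open("top0.pkl","rb")); p=im["pixels"].astype(float)
cr=lambda x,y:(115+x/3.2,120+y/3.2)
hp=hub(im,cr(272,213)); C=onz(im,hp,0.034)[0]; print("hub",hp,C)
lc=onz(im,[cr(493,68),cr(537,192)],0.006); print("lane corners",lc,np.linalg.norm(lc[0]-lc[1]))
mid=lc.mean(0); d=C-mid; print("len",np.linalg.norm(d[:2]),"yaw of loader +y",np.degrees(np.arctan2(d[1],d[0])))
e=lc[0]-lc[1]; print("end normal deg",np.degrees(np.arctan2(e[1],e[0]))+90)
mk=onz(im,[cr(170,257)],0.006)[0]-C; print("mark",np.hypot(*mk[:2]),np.degrees(np.arctan2(mk[1],mk[0])))
pt=onz(im,[cr(252,124)],0.028)[0]-C; print("pointer",np.hypot(*pt[:2]),np.degrees(np.arctan2(pt[1],pt[0])))
hd=onz(im,[cr(246,146)],0.073)[0]; print("handle",hd,np.hypot(*(hd-C)[:2]),np.degrees(np.arctan2(*(hd-C)[1::-1])))
r=cassette(im,cr(743,238)); print(r[:4],r[4].sum())
# side view check
si=pickle.load(open("side0.pkl","rb"))
h2=hub(si,(362/1.5625,401/1.5625)); print("side hub",h2,onz(si,h2,0.034))
r=cassette(si,(397/1.5625,235/1.5625)); print(r[:4],r[4].sum())
E
```

```text
hub [199.48192771 186.43975904] [0.53156853 0.14017735 0.034     ]
lane corners [[ 0.66974853 -0.06820689  0.006     ]
 [ 0.54968959 -0.10727881  0.006     ]] 0.1262567389367634
len 0.2409463075630746 yaw of loader +y 108.92609969106773
end normal deg 108.02693757379024
mark 0.10658586610037236 110.33116585185988
pointer 0.08611573732865493 12.04658569830414
handle [0.58703101 0.1548325  0.073     ] 0.05736602247064242 14.801289755481113
((502.08856201171875, -293.849853515625), (42.8845100402832, 107.39218139648438), 57.173675537109375, array([ 0.50284711, -0.2939661 ])) 503
side hub [231.5212766  256.44680851] [[0.53138702 0.14113921 0.034     ]]
((500.34881591796875, -285.2537841796875), (52.607933044433594, 114.43937683105469), 55.949947357177734, array([ 0.50137307, -0.2850506 ])) 338
```

```bash
cat >> h.py <<'E'
def go(x,y,z,yaw,n):
    """shift in tool axes (share of .3) to target, per row over n rows; and rot share. yaw = tool x angle, deg"""
    s=status.get_state(); r=rot(s["ee_rot"]); d=r.inv().apply(np.array([x,y,z])-s["position"])
    tgt=R.from_euler('z',yaw,degrees=True)*R.from_euler('x',180,degrees=True)
    rv=np.degrees((r.inv()*tgt).as_rotvec())
    print("at",s["clock"],s["position"].round(4),"yaw",round(np.degrees(np.arctan2(*r.apply([1,0,0])[1::-1])),2),"total mm",(d*1000).round(1),"rotdeg",rv.round(2),"shares/row",(d/.3/n).round(4),(rv/60/n).round(4),"q6",s["qpos"][5].round(2))
E
python3 -c "
from h import *
go(.5878,.1545,.15,14,16)"
```

```text
at 0.1 [ 0.151  -0.5543  0.2305] yaw 15.23 total mm [ 607.7 -569.    81.6] rotdeg [-0.1  -0.01  1.23] shares/row [ 0.1266 -0.1186  0.017 ] [-0.0001 -0.      0.0013] q6 -0.12
```

Call:
apply_moves:
  xyz:
    - [0.12,-0.12,0]
    - [0.12,-0.12,0]
    - [0.12,-0.12,0]
    - [0.12,-0.12,0]
    - [0.12,-0.12,0]
    - [0.12,-0.12,0]
    - [0.12,-0.12,0]
    - [0.12,-0.12,0]
  rot:
    - [0,0,0]
    - [0,0,0]
    - [0,0,0]
    - [0,0,0]
    - [0,0,0]
    - [0,0,0]
    - [0,0,0]
    - [0,0,0]
  hand: [1,1,1,1,1,1,1,1]

```text
clock: 1.1
position: [0.3537, -0.1997, 0.2312]
ee_rot: [0.0, 0.991, 0.132, 0.0]
contact_force: [1.2, -0.5, -0.3]
width: 0.0854
gripper_force: 0.0
```

Call:
apply_moves:
  xyz:
    - [0.12,-0.12,0]
    - [0.12,-0.12,0]
    - [0.12,-0.12,0]
    - [0.12,-0.12,0]
    - [0.12,-0.12,0]
    - [0.12,-0.12,0.05]
    - [0.12,-0.1,0.1]
    - [0,0,0]
  rot:
    - [0,0,0]
    - [0,0,0]
    - [0,0,0]
    - [0,0,0]
    - [0,0,0]
    - [0,0,0]
    - [0,0,0]
    - [0,0,0]
  hand: [1,1,1,1,1,0,0,0]

```text
clock: 2.1
position: [0.5313, 0.1046, 0.1832]
ee_rot: [-0.001, 0.991, 0.134, -0.003]
contact_force: [0.3, 0.2, 0.4]
width: 0.0428
gripper_force: 0.0
```

```bash
python3 -c "
from h import *
print(status.get_state()['width'])
go(.5878,.1545,.04,14,1)"
```

```text
0.042812299776206125
at 2.1 [0.5313 0.1046 0.1832] yaw 15.43 total mm [ 68.5 -32.9 142.9] rotdeg [-0.1   0.3   1.43] shares/row [ 0.2283 -0.1095  0.4763] [-0.0016  0.0049  0.0239] q6 1.37
```

Call:
apply_moves:
  xyz:
    - [0.114,-0.055,0]
    - [0.114,-0.055,0]
    - [0,0,0.1]
    - [0,0,0.12]
    - [0,0,0.12]
    - [0,0,0.08]
    - [0,0,0.05]
    - [0,0,0]
  rot:
    - [0,0,0.012]
    - [0,0,0.012]
    - [0,0,0]
    - [0,0,0]
    - [0,0,0]
    - [0,0,0]
    - [0,0,0]
    - [0,0,0]
  hand: [0,0,0,0,0,0,0,0]

```text
clock: 3.1
position: [0.5887, 0.151, 0.0447]
ee_rot: [0.0, 0.993, 0.12, -0.001]
contact_force: [0.2, 0.8, -0.5]
width: 0.0424
gripper_force: 0.0
```

Call:
apply_moves:
  xyz:
    - [0,0,0]
    - [0,0,0]
    - [0,0,0]
    - [0,0,0]
  rot:
    - [0,0,0]
    - [0,0,0]
    - [0,0,0]
    - [0,0,0]
  hand: [-0.55,-0.55,-0.55,-0.55]
  force: 20

```text
clock: 3.6
position: [0.5904, 0.1519, 0.0466]
ee_rot: [-0.0, 0.993, 0.12, 0.001]
contact_force: [0.7, 0.9, 5.8]
width: 0.0193
gripper_force: 13.0
```

```bash
python3 -c "
from h import *
s=status.get_state();print(s['width'],s['gripper_force'],s['contact_force'])
go(.5878,.1545,.04,14,1)"
```

```text
0.01929623390745694 12.973456084728241 [0.70304936 0.89347884 5.84004013]
at 3.6 [0.5904 0.1519 0.0466] yaw 13.79 total mm [-2.  -3.1  6.6] rotdeg [ 0.02 -0.15 -0.21] shares/row [-0.0065 -0.0105  0.0221] [ 0.0003 -0.0025 -0.0035] q6 1.47
```

Call:
apply_moves:
  xyz:
    - [0,-0.022,0]
    - [0,-0.022,0]
    - [0,-0.022,0]
    - [0,-0.022,0]
    - [0,-0.022,0]
    - [0,-0.022,0]
    - [0,-0.022,0]
    - [0,-0.022,0]
  rot:
    - [0,0,-0.108]
    - [0,0,-0.108]
    - [0,0,-0.108]
    - [0,0,-0.108]
    - [0,0,-0.108]
    - [0,0,-0.108]
    - [0,0,-0.108]
    - [0,0,-0.108]
  hand: [-0.55,-0.55,-0.55,-0.55,-0.55,-0.55,-0.55,-0.55]

```text
clock: 4.6
position: [0.5591, 0.1929, 0.0466]
ee_rot: [0.0, 0.84, 0.543, 0.0]
contact_force: [-1.4, -0.1, 7.9]
width: 0.0196
gripper_force: 13.2
```

```bash
python3 -c "
from h import *
s=status.get_state();print(s['width'],s['gripper_force'],s['contact_force'],s['qpos'].round(2))
p=s['position'][:2]-[.5315,.1405];print(np.hypot(*p),np.degrees(np.arctan2(p[1],p[0])))
a=np.radians(108.5);go(.5315+.058*np.cos(a),.1405+.058*np.sin(a),.046,108.5+2,7)"
```

```text
0.01961318694675893 13.164501786231995 [-1.36464221 -0.07436171  7.89578648] [ 0.21  0.46  1.73 -0.    0.96  0.64]
0.059256410586308435 62.19898001379789
at 4.6 [0.5591 0.1929 0.0466] yaw 65.82 total mm [-16.5 -43.1   0.6] rotdeg [ 6.000e-02 -1.000e-02 -4.468e+01] shares/row [-0.0079 -0.0205  0.0003] [ 1.000e-04 -0.000e+00 -1.064e-01] q6 0.64
```

Going well; 46° remain, or 7 rows of 6.6°.

Call:
apply_moves:
  xyz:
    - [0,-0.022,0]
    - [0,-0.022,0]
    - [0,-0.022,0]
    - [0,-0.022,0]
    - [0,-0.022,0]
    - [0,-0.022,0]
    - [0,-0.022,0]
    - [0,0,0]
  rot:
    - [0,0,-0.108]
    - [0,0,-0.108]
    - [0,0,-0.108]
    - [0,0,-0.108]
    - [0,0,-0.108]
    - [0,0,-0.108]
    - [0,0,-0.108]
    - [0,0,0]
  hand: [-0.55,-0.55,-0.55,-0.55,-0.55,-0.55,-0.55,-0.55]

```text
clock: 5.6
position: [0.5141, 0.1967, 0.0465]
ee_rot: [0.0, 0.566, 0.824, 0.0]
contact_force: [-1.9, 0.1, 7.4]
width: 0.0194
gripper_force: 13.2
```

Run:
```python
from h import *
s=status.get_state();print(s['width'],s['gripper_force'],s['contact_force'])
p=s['position'][:2]-[.5315,.1405];print(np.hypot(*p),np.degrees(np.arctan2(p[1],p[0])))
a=np.radians(108.5);go(.5315+.058*np.cos(a),.1405+.058*np.sin(a),.046,110.5,1)
im=get_image("side"); q=im["pixels"][200:330,160:310]
cv2.imwrite("pics/side1.png",np.clip(cv2.resize(q[:,:,::-1],None,fx=4.5,fy=4.5,interpolation=cv2.INTER_CUBIC)*1.5,0,255))
```

```text
0.019358468120804447 13.179601281881332 [-1.89524087  0.08487972  7.4234744 ]
0.058858138685637246 107.17480032905222
at 5.6 [0.5141 0.1967 0.0465] yaw 111.04 total mm [-0.8 -1.4  0.5] rotdeg [0.06 0.01 0.54] shares/row [-0.0026 -0.0047  0.0018] [0.0011 0.0001 0.0089] q6 -0.13[ WARN:0@1.761] global loadsave.cpp:1063 imwrite_ Unsupported depth image for selected encoder is fallbacked to CV_8U.
```

View pics/side1.png

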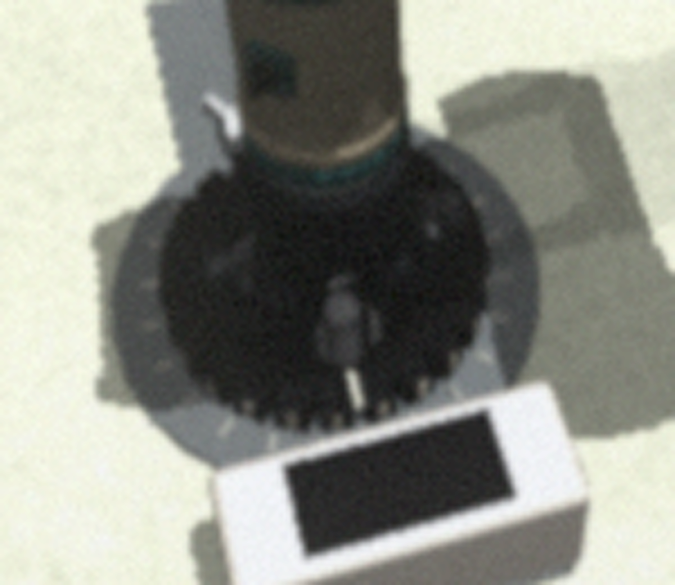

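The side crop shows the gripper on the handle and the white pointer line from (349,372) to (359,408). The bold mark is hidden behind the housing. I'll nudge by the remaining 1.4 mm, release, lift clear and measure.

Call:
apply_moves:
  xyz:
    - [0,-0.0047,0]
    - [0,0,0]
    - [0,0,0]
    - [0,0,0]
    - [0,0,-0.1]
    - [0,0,-0.15]
    - [0,0,-0.15]
    - [0,0,0]
  rot:
    - [0,0,0]
    - [0,0,0]
    - [0,0,0]
    - [0,0,0]
    - [0,0,0]
    - [0,0,0]
    - [0,0,0]
    - [0,0,0]
  hand: [-0.55,-0.55,-0.2,-0.1,-0.1,-0.1,-0.1,-0.1]

```text
clock: 6.65
position: [0.5153, 0.1966, 0.1688]
ee_rot: [0.003, 0.566, 0.824, 0.003]
contact_force: [-0.1, 0.1, -0.2]
width: 0.038
gripper_force: 0.0
```

Call:
apply_moves:
  xyz:
    - [0.0,0.2,-0.2]
    - [0,0.2,-0.1]
    - [0,0.2,0]
    - [0,0.2,0]
    - [0,0.2,0]
    - [0,0.2,0]
    - [0,0,0]
  rot:
    - [0,0,0]
    - [0,0,0]
    - [0,0,0]
    - [0,0,0]
    - [0,0,0]
    - [0,0,0]
    - [0,0,0]
  hand: [1,1,1,1,1,1,1]

```text
clock: 7.52
position: [0.8344, 0.319, 0.2255]
ee_rot: [-0.003, 0.567, 0.824, -0.003]
contact_force: [-1.5, -0.4, -1.5]
width: 0.0856
gripper_force: 0.0
```

Run:
```python
from h import *
import pickle
print(status.get_state()["position"])
T=get_image("top");S=get_image("side");pickle.dump((T,S),open("p1.pkl","wb"))
a=cv2.resize(T["pixels"][130:235,120:295][:,:,::-1],None,fx=3,fy=3,interpolation=cv2.INTER_CUBIC)
b=cv2.resize(S["pixels"][215:305,180:290][:,:,::-1],None,fx=3,fy=3,interpolation=cv2.INTER_CUBIC)
c=np.zeros((590,525,3)); c[:315,:525]=a; c[318:588,:330]=b
cv2.imwrite("pics/both1.png",np.clip(c*1.5,0,255).astype('uint8'))
```

```text
[0.83443026 0.31899016 0.22548169]
```

View pics/both1.png

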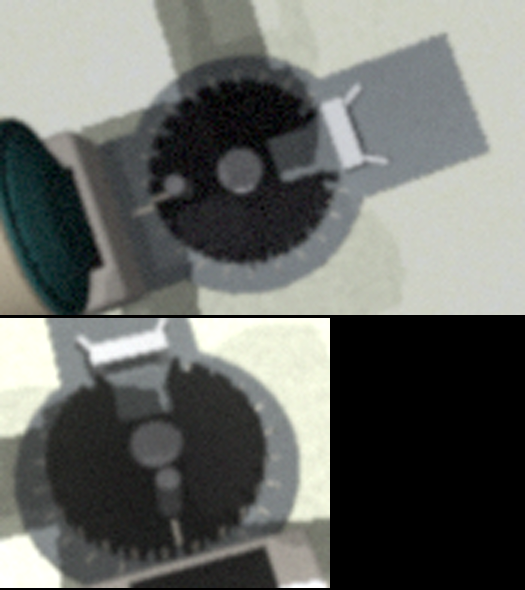

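The top crop shows the pointer at (163,199), nearly in line with the bold mark at (143,209), and the slot facing the gate. The side crop shows the pointer at (178,530). Next I'll measure the residual.

```bash
cat > ang.py <<'E'
from meas import *
def ang(im,hg,sl):
    g=im["pixels"].astype(float).mean(2); y,x=np.mgrid[:384,:512]; px=np.c_[x.ravel(),y.ravel()]
    h=hub(im,hg); C=onz(im,h,.034)[0]
    def sel(z,r0,r1,a0,w,k):
        P=onz(im,px,z)-C; r=np.hypot(P[:,0],P[:,1]); a=np.degrees(np.arctan2(P[:,1],P[:,0]))
        m=(r>r0)&(r<r1)&(abs(a-a0)<w); gg=g.ravel()[m]; t=np.clip(gg-np.median(gg)-k,0,None)
        return (a[m]*t).sum()/t.sum(), (t>0).sum(), (r[m]*t).sum()/t.sum()
    print(h,C,"pointer",sel(.028,.074,.09,108,14,15),"mark",sel(.006,.101,.122,108,6,10) if sl else "")
    return C
E
python3 - <<'E'
from ang import *
import pickle
T,S=pickle.load(open("p1.pkl","rb"))
ang(T,(120+240/3,130+170/3),1); ang(S,(180+157/3,215+(443-318)/3),0)
# lane edges (deck on bench): fit line to side edges of the lane at top view
im=T
c=lambda x,y:(120+x/3,130+y/3)
L=onz(im,[c(446,34),c(490,152),c(330,78),c(366,197)],.006); 
for a,b in((2,0),(3,1)): v=L[a]-L[b]; print("lane edge deg",np.degrees(np.arctan2(v[1],v[0])))
print(L, L[:2].mean(0))
g=onz(im,[c(330,98),c(355,166)],.032); v=g[0]-g[1]; print("gate",g.mean(0),np.degrees(np.arctan2(v[1],v[0]))+90)
E
```

```text
[200.75 192.75] [0.51282207 0.13649281 0.034     ] pointer (np.float64(108.31974917275903), np.int64(22), np.float64(0.08791484362086373)) mark (np.float64(108.70784542848855), np.int64(2), np.float64(0.10338661507108306))
[nan nan] [nan nan nan] pointer (np.float64(nan), np.int64(0), np.float64(nan)) mark 
lane edge deg 109.93671923989625
lane edge deg 108.97228340866234
[[ 0.66951452 -0.0669934   0.006     ]
 [ 0.54762963 -0.10880181  0.006     ]
 [ 0.62646747  0.05168506  0.006     ]
 [ 0.50446141  0.01676509  0.006     ]] [ 0.60857207 -0.0878976   0.006     ]
gate [0.56698071 0.03768884 0.032     ] 109.30558160990063meas.py:5: RuntimeWarning: Mean of empty slice.
  m=(np.hypot(x-guess[0],y-guess[1])<12)&(g>75); return np.array([x[m].mean(),y[m].mean()])
  ret = ret.dtype.type(ret / rcount)
  return _methods._mean(a, axis=axis, dtype=dtype,
ang.py:8: RuntimeWarning: invalid value encountered in scalar divide
  return (a[m]*t).sum()/t.sum(), (t>0).sum(), (r[m]*t).sum()/t.sum()
```

The arm's shadow now covers the hub and breaks that threshold, so I'll use the hub centre measured earlier.

```bash
sed -i 's/h=hub(im,hg); C=onz(im,h,.034)\[0\]/h=0; C=np.array(hg)/' ang.py
python3 - <<'E'
from ang import *
import pickle
T,S=pickle.load(open("p1.pkl","rb"))
C=(.5316,.1405,.034)
ang(T,C,1); ang(S,C,0)
c=lambda x,y:(120+x/3,130+y/3)
im=T
for n,p,z in(("ptr",(158,201),.028),("ptr in",(170,195),.028),("mark",(138,212),.006),("mark in",(148,207),.006)):
    d=onz(im,[c(*p)],z)[0]-C; print(n,np.hypot(*d[:2]),np.degrees(np.arctan2(d[1],d[0])))
for n,(x,y) in(("ptr out",(180,543)),("ptr in",(175,519))):
    d=onz(S,[(180+x/3,215+(y-318)/3)],.028)[0]-C; print("side",n,np.hypot(*d[:2]),np.degrees(np.arctan2(d[1],d[0])))
h=onz(T,[c(240,170)],.034);print(h, onz(S,[(180+157/3,215+125/3)],.034))
E
```

```text
0 [0.5316 0.1405 0.034 ] pointer (np.float64(105.70118124385144), np.int64(19), np.float64(0.08044613649309545)) mark (np.float64(108.91351703728452), np.int64(14), np.float64(0.10702426479500678))
0 [0.5316 0.1405 0.034 ] pointer (np.float64(107.29958706877419), np.int64(19), np.float64(0.08156894421171403)) mark 
ptr 0.08546995694520262 110.01125324743371
ptr in 0.07239124533267682 108.96635754945831
mark 0.11266301419221808 109.72157618551127
mark in 0.10154755376639577 109.05680805289035
side ptr out 0.09136497137668737 108.13576196126617
side ptr in 0.07030603418971097 108.88785156848448
[[0.53086689 0.13865012 0.034     ]] [[0.5292961  0.14167886 0.034     ]]
```

The pointer (107–110°) and the mark (about 109°) agree to about 1°, within the 4° tolerance. Next is the cassette: centre (0.5025, -0.294), long axis at 147°.

```bash
python3 -c "
from h import *
go(.5025,-.294,.1,147.2,15)"
```

```text
at 7.625 [0.8303 0.3177 0.2319] yaw 110.98 total mm [-453.8 -524.1  135.6] rotdeg [ -0.4   -0.15 -36.22] shares/row [-0.1009 -0.1165  0.0301] [-0.0004 -0.0002 -0.0402] q6 -0.08
```

Call:
apply_moves:
  xyz:
    - [-0.1,-0.115,0]
    - [-0.1,-0.115,0]
    - [-0.1,-0.115,0]
    - [-0.1,-0.115,0]
    - [-0.1,-0.115,0]
    - [-0.1,-0.115,0]
    - [-0.1,-0.115,0]
    - [-0.1,-0.115,0]
  rot:
    - [0,0,0]
    - [0,0,0]
    - [0,0,0]
    - [0,0,0]
    - [0,0,0]
    - [0,0,0]
    - [0,0,0]
    - [0,0,0]
  hand: [1,1,1,1,1,1,1,1]

```text
clock: 8.62
position: [0.6547, -0.0059, 0.2395]
ee_rot: [0.001, 0.566, 0.824, 0.0]
contact_force: [1.0, -0.5, 0.2]
width: 0.0854
gripper_force: 0.0
```

Call:
apply_moves:
  xyz:
    - [-0.1,-0.115,0]
    - [-0.1,-0.115,0]
    - [-0.1,-0.115,0]
    - [-0.1,-0.115,0]
    - [-0.1,-0.115,0]
    - [-0.1,-0.115,0]
    - [-0.1,-0.11,0]
    - [0,0,0]
  rot:
    - [0,0,0]
    - [0,0,0]
    - [0,0,0]
    - [0,0,0]
    - [0,0,0]
    - [0,0,0]
    - [0,0,0]
    - [0,0,0]
  hand: [1,1,1,1,1,1,1,1]

```text
clock: 9.62
position: [0.506, -0.2879, 0.239]
ee_rot: [0.001, 0.568, 0.823, -0.001]
contact_force: [1.4, 1.1, 0.6]
width: 0.0855
gripper_force: 0.0
```

Call:
apply_moves:
  xyz:
    - [0,0,0.1]
    - [0,0,0.1]
    - [0,0,0.1]
    - [0,0,0]
    - [0,0,0]
    - [0,0,0]
  rot:
    - [0,0,-0.12]
    - [0,0,-0.12]
    - [0,0,-0.12]
    - [0,0,-0.12]
    - [0,0,-0.12]
    - [0,0,0]
  hand: [1,1,1,1,1,1]

```text
clock: 10.38
position: [0.5089, -0.285, 0.1485]
ee_rot: [0.0, 0.284, 0.959, 0.0]
contact_force: [0.0, -0.4, 0.4]
width: 0.085
gripper_force: 0.0
```

```bash
python3 -c "
from h import *
go(.5025,-.294,.006,147.2,1)"
```

```text
at 10.375 [ 0.5089 -0.285   0.1485] yaw 146.95 total mm [  0.6 -11.  142.5] rotdeg [ 0.02  0.04 -0.25] shares/row [ 0.0019 -0.0368  0.4751] [ 0.0004  0.0007 -0.0041] q6 -1.62
```

Call:
apply_moves:
  xyz:
    - [0,-0.037,0]
    - [0,0,0.1]
    - [0,0,0.12]
    - [0,0,0.12]
    - [0,0,0.08]
    - [0,0,0.05]
    - [0,0,0]
    - [0,0,0]
  rot:
    - [0,0,-0.004]
    - [0,0,0]
    - [0,0,0]
    - [0,0,0]
    - [0,0,0]
    - [0,0,0]
    - [0,0,0]
    - [0,0,0]
  hand: [1,1,1,1,1,1,1,1]

```text
clock: 11.38
position: [0.5045, -0.297, 0.0075]
ee_rot: [0.001, 0.282, 0.959, -0.0]
contact_force: [0.4, 0.3, -0.3]
width: 0.0852
gripper_force: 0.0
```

Call:
apply_moves:
  xyz:
    - [0,0,0]
    - [0,0,0]
    - [0,0,0]
    - [0,0,0]
    - [0,0,0]
    - [0,0,0]
  rot:
    - [0,0,0]
    - [0,0,0]
    - [0,0,0]
    - [0,0,0]
    - [0,0,0]
    - [0,0,0]
  hand: [-0.2,-0.2,-0.2,-0.2,-0.2,-0.2]
  force: 35

```text
clock: 12.12
position: [0.5043, -0.2967, 0.0073]
ee_rot: [0.001, 0.282, 0.959, -0.0]
contact_force: [-0.1, -0.3, 6.0]
width: 0.0448
gripper_force: 36.2
```

Call:
apply_moves:
  xyz:
    - [0,0,-0.05]
    - [0,0,-0.1]
    - [0,0,-0.1]
    - [0,0,0]
    - [0,0,0]
  rot:
    - [0,0,0]
    - [0,0,0]
    - [0,0,0]
    - [0,0,0]
    - [0,0,0]
  hand: [-0.2,-0.2,-0.2,-0.2,-0.2]

```text
clock: 12.75
position: [0.5033, -0.2959, 0.081]
ee_rot: [-0.0, 0.282, 0.959, 0.0]
contact_force: [0.1, -0.2, -1.8]
width: 0.045
gripper_force: 36.2
```

```bash
python3 -c "
from h import *
a=np.radians(108.9);u=-np.array([np.cos(a),np.sin(a)])
t=np.array([.5315,.1402])+.178*u; t2=t+.003*u
print(t,t2); s=status.get_state(); print(s['width'],s['gripper_force'])
go(t2[0],t2[1],.06,108.9,1)"
```

```text
[ 0.5891573  -0.02820319] [ 0.59012905 -0.03104145]
0.04497150041464152 36.16939723491669
at 12.75 [ 0.5033 -0.2959  0.081 ] yaw 147.23 total mm [ 70.3 269.7  21.1] rotdeg [-2.000e-02 -6.000e-02  3.833e+01] shares/row [0.2344 0.899  0.0704] [-3.000e-04 -1.000e-03  6.389e-01] q6 -1.65
```

Call:
apply_moves:
  xyz:
    - [0.0293,0.112,0]
    - [0.0293,0.112,0]
    - [0.0293,0.112,0]
    - [0.0293,0.112,0]
    - [0.0293,0.112,0]
    - [0.0293,0.112,0]
    - [0.0293,0.112,0]
    - [0.0293,0.112,0]
  rot:
    - [0,0,0]
    - [0,0,0]
    - [0,0,0]
    - [0,0,0]
    - [0,0,0]
    - [0,0,0]
    - [0,0,0]
    - [0,0,0]
  hand: [-0.2,-0.2,-0.2,-0.2,-0.2,-0.2,-0.2,-0.2]

```text
clock: 13.75
position: [0.5893, -0.031, 0.0797]
ee_rot: [-0.002, 0.282, 0.959, -0.0]
contact_force: [0.9, -0.9, -1.0]
width: 0.0451
gripper_force: 36.2
```

Call:
apply_moves:
  xyz:
    - [0,0,0]
    - [0,0,0]
    - [0,0,0]
    - [0,0,0]
    - [0,0,0]
    - [0,0,0]
    - [0,0,0]
  rot:
    - [0,0,0.107]
    - [0,0,0.107]
    - [0,0,0.107]
    - [0,0,0.107]
    - [0,0,0.107]
    - [0,0,0.104]
    - [0,0,0]
  hand: [-0.2,-0.2,-0.2,-0.2,-0.2,-0.2,-0.2]

```text
clock: 14.62
position: [0.5891, -0.0321, 0.0799]
ee_rot: [-0.001, 0.581, 0.814, -0.001]
contact_force: [-0.1, 0.1, -0.9]
width: 0.0449
gripper_force: 36.2
```

Run:
```python
from h import *
import pickle
go(.59013,-.03104,.013,108.9,1)
T=get_image("top");S=get_image("side");pickle.dump((T,S),open("p2.pkl","wb"))
a=cv2.resize(T["pixels"][130:235,150:325][:,:,::-1],None,fx=3,fy=3,interpolation=cv2.INTER_CUBIC)
b=cv2.resize(S["pixels"][165:275,170:290][:,:,::-1],None,fx=2.5,fy=2.5,interpolation=cv2.INTER_CUBIC)
c=np.zeros((595,525,3)); c[:315,:525]=a; c[318:593,:300]=b
cv2.imwrite("pics/both2.png",np.clip(c*1.5,0,255).astype('uint8'))
```

```text
at 14.625 [ 0.5891 -0.0321  0.0799] yaw 108.96 total mm [ 0.6  1.5 66.9] rotdeg [-0.16 -0.08  0.06] shares/row [0.0019 0.0049 0.2229] [-0.0027 -0.0014  0.001 ] q6 -0.5
```

View pics/both2.png

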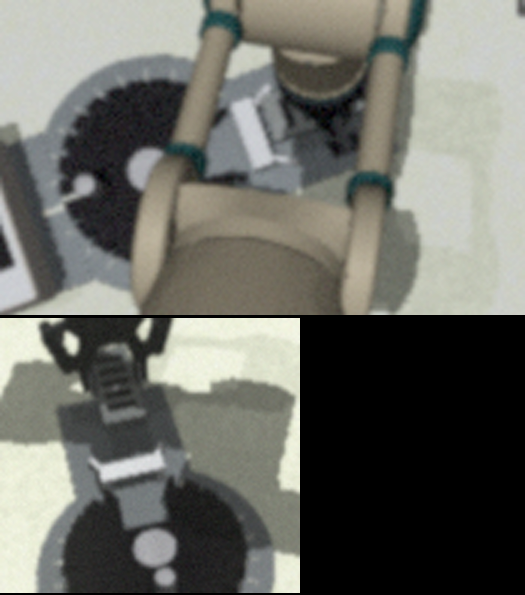

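The top crop is mostly hidden by the arm, but the pointer and mark at (70,200) are still in line. The side crop shows the cassette held in line with the lane at (118,385), above the guides. I'll lower and release.

Call:
apply_moves:
  xyz:
    - [0.002,0.005,0.06]
    - [0,0,0.07]
    - [0,0,0.05]
    - [0,0,0.03]
    - [0,0,0.011]
    - [0,0,0]
    - [0,0,0]
    - [0,0,0]
  rot:
    - [0,0,0]
    - [0,0,0]
    - [0,0,0]
    - [0,0,0]
    - [0,0,0]
    - [0,0,0]
    - [0,0,0]
    - [0,0,0]
  hand: [-0.2,-0.2,-0.2,-0.2,-0.2,-0.2,-0.2,0.4]

```text
clock: 15.72
position: [0.5919, -0.0313, 0.0158]
ee_rot: [0.001, 0.581, 0.814, 0.0]
contact_force: [0.1, 0.7, 0.1]
width: 0.0593
gripper_force: 0.0
```

Call:
apply_moves:
  xyz:
    - [0,0,0]
    - [0,0,0]
    - [0,0,-0.1]
    - [0,0,-0.1]
    - [-0.1,0,0]
    - [-0.15,0,0]
    - [-0.1,0,0]
    - [0,0,0]
  rot:
    - [0,0,0]
    - [0,0,0]
    - [0,0,0]
    - [0,0,0]
    - [0,0,0]
    - [0,0,0]
    - [0,0,0]
    - [0,0,0]
  hand: [0.6,0.6,0.6,-1,-1,-1,-1,-1]

```text
clock: 16.73
position: [0.6263, -0.1328, 0.0751]
ee_rot: [0.001, 0.583, 0.813, -0.0]
contact_force: [-0.9, 0.2, -0.7]
width: 0.0001
gripper_force: 0.0
```

Run:
```python
from h import *
a=np.radians(108.9);u=-np.array([np.cos(a),np.sin(a)])
s=status.get_state(); print("along",(s['position'][:2]-[.5315,.1402])@u, s['width'])
t=np.array([.5315,.1402])+.275*u
go(t[0],t[1],.014,108.9,1)
S=get_image("side")
b=cv2.resize(S["pixels"][130:290,160:320][:,:,::-1],None,fx=3.7,fy=3.7,interpolation=cv2.INTER_CUBIC)
cv2.imwrite("pics/side3.png",np.clip(b*1.5,0,255).astype('uint8'))
```

```text
along 0.28895045171825884 6.530897915476437e-05
at 16.725 [ 0.6263 -0.1328  0.0751] yaw 108.74 total mm [14.  -1.3 61.1] rotdeg [ 0.04  0.07 -0.16] shares/row [ 0.0467 -0.0044  0.2036] [ 0.0007  0.0011 -0.0026] q6 -0.64
```

View pics/side3.png

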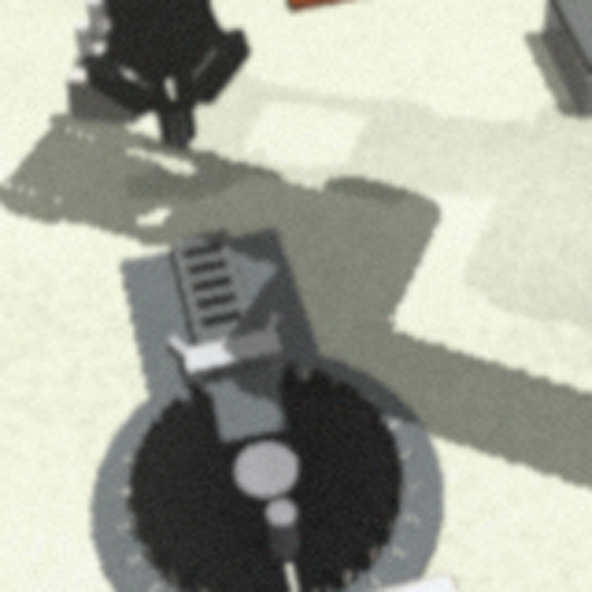

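The side crop shows the cassette flat on the lane at (205,285), within about 3 mm of the axis and just inside the guides. The pointer is at (290,575) and the fingers are behind the cassette. I'll lower the closed fingers behind it and push.

Call:
apply_moves:
  xyz:
    - [0.047,-0.004,0.05]
    - [0,0,0.08]
    - [0,0,0.05]
    - [0,0,0.023]
    - [0,0,0]
  rot:
    - [0,0,-0.003]
    - [0,0,0]
    - [0,0,0]
    - [0,0,0]
    - [0,0,0]
  hand: [-1,-1,-1,-1,-1]

```text
clock: 17.4
position: [0.6196, -0.1173, 0.014]
ee_rot: [-0.0, 0.58, 0.815, -0.0]
contact_force: [0.0, 1.0, 0.4]
width: 0.0002
gripper_force: 0.0
```

Call:
apply_moves:
  xyz:
    - [0.03,0,0]
    - [0.03,0,0]
    - [0.03,0,0]
    - [0.03,0,0]
    - [0.03,0,0]
    - [0.03,0,0]
    - [0.03,0,0]
    - [0,0,0]
  rot:
    - [0,0,0]
    - [0,0,0]
    - [0,0,0]
    - [0,0,0]
    - [0,0,0]
    - [0,0,0]
    - [0,0,0]
    - [0,0,0]
  hand: [-1,-1,-1,-1,-1,-1,-1,-1]

```text
clock: 18.4
position: [0.5986, -0.0572, 0.0141]
ee_rot: [-0.0, 0.58, 0.815, -0.0]
contact_force: [-0.3, -0.1, 0.4]
width: -0.0002
gripper_force: 0.0
```

```bash
cat > st.py <<'E'
from h import *
a=np.radians(108.9);u=-np.array([np.cos(a),np.sin(a)])
s=status.get_state(); d=s['position'][:2]-[.5315,.1402]; print("along",d@u,"lat",d[0]*u[1]-d[1]*u[0], "F along",s['contact_force'][:2]@u,s['contact_force'])
t=np.array([.5315,.1402])+.153*u
go(t[0],t[1],.014,108.9,1)
E
python3 st.py
```

```text
along 0.20844308185286145 lat 0.0004844032655089425 F along -0.014421987982920494 [-0.3116953  -0.0914733   0.40816368]
at 18.4 [ 0.5986 -0.0572  0.0141] yaw 109.11 total mm [55.4  0.7  0.1] rotdeg [-0.04 -0.04  0.21] shares/row [0.1848 0.0023 0.0005] [-0.0006 -0.0006  0.0036] q6 -0.54
```

Call:
apply_moves:
  xyz:
    - [0.02,0,0]
    - [0.02,0,0]
    - [0.02,0,0]
    - [0.02,0,0]
    - [0.02,0,0]
    - [0.02,0,0]
    - [0,0,0]
  rot:
    - [0,0,0]
    - [0,0,0]
    - [0,0,0]
    - [0,0,0]
    - [0,0,0]
    - [0,0,0]
    - [0,0,0]
  hand: [-1,-1,-1,-1,-1,-1,-1]

```text
clock: 19.27
position: [0.587, -0.0235, 0.0142]
ee_rot: [-0.0, 0.58, 0.815, -0.0]
contact_force: [-0.4, -0.5, -0.6]
width: 0.0
gripper_force: 0.0
```

```bash
python3 st.py
python3 - <<'E'
from h import *
S=get_image("side")
b=cv2.resize(S["pixels"][170:300,165:305][:,:,::-1],None,fx=4.2,fy=4.2,interpolation=cv2.INTER_CUBIC)
cv2.imwrite("pics/side4.png",np.clip(b*1.7,0,255).astype('uint8'))
E
```

```text
along 0.1728282029239439 lat 0.00045867041625925753 F along 0.3263095222832492 [-0.35823796 -0.46755722 -0.56178144]
at 19.275 [ 0.587  -0.0235  0.0142] yaw 109.1 total mm [19.8  0.5  0.2] rotdeg [-0.02 -0.01  0.2 ] shares/row [0.0661 0.0018 0.0007] [-0.0003 -0.0002  0.0034] q6 -0.49
```

View pics/side4.png

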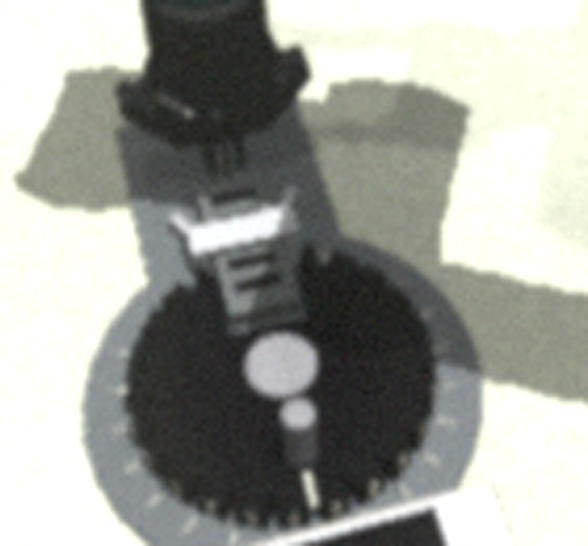

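The side crop shows the cassette through the gate and deep in the slot, its leading edge near (268,318). The pointer is still at (310,490).

Run:
```python
from h import *
a=np.radians(108.9);u=-np.array([np.cos(a),np.sin(a)])
S=get_image("side"); c=lambda x,y:(165+x/4.2,170+y/4.2)
for n,p,z in(("lead L",(230,320),.022),("lead R",(303,307),.022),("slot wall?",(268,332),.028),("tail",(232,190),.022)):
    d=onz(S,[c(*p)],z)[0][:2]-[.5315,.1402]; print(n,d@u,d[0]*u[1]-d[1]*u[0])
```

```text
lead L 0.04538956036063958 -0.021457498859630178
lead R 0.04214129239739725 0.02425987871578921
slot wall? 0.026275865815390036 -0.0013236138912817979
tail 0.14625873967932357 0.0010721070503171976
```

Call:
apply_moves:
  xyz:
    - [0.01,0,0]
    - [0.01,0,0]
    - [0.01,0,0]
    - [0,0,0]
  rot:
    - [0,0,0]
    - [0,0,0]
    - [0,0,0]
    - [0,0,0]
  hand: [-1,-1,-1,-1]

```text
clock: 19.88
position: [0.5843, -0.0152, 0.0142]
ee_rot: [-0.0, 0.58, 0.814, 0.0]
contact_force: [1.1, -0.9, -0.5]
width: -0.0001
gripper_force: 0.0
```

Call:
apply_moves:
  xyz:
    - [0.005,0,0]
    - [0.005,0,0]
    - [0,0,0]
  rot:
    - [0,0,0]
    - [0,0,0]
    - [0,0,0]
  hand: [-1,-1,-1]

```text
clock: 20.25
position: [0.5833, -0.0126, 0.0142]
ee_rot: [-0.0, 0.58, 0.814, -0.0]
contact_force: [-0.1, 0.4, 0.1]
width: 0.0003
gripper_force: 0.0
```

Call:
apply_moves:
  xyz:
    - [0.005,0,0]
    - [0,0,0]
  rot:
    - [0,0,0]
    - [0,0,0]
  hand: [-1,-1]

```text
clock: 20.5
position: [0.5829, -0.0112, 0.0142]
ee_rot: [-0.0, 0.58, 0.814, -0.0]
contact_force: [0.0, 0.1, 0.7]
width: -0.0001
gripper_force: 0.0
```

Call:
apply_moves:
  xyz:
    - [0.005,0,0]
    - [0,0,0]
  rot:
    - [0,0,0]
    - [0,0,0]
  hand: [-1,-1]

```text
clock: 20.75
position: [0.5824, -0.0097, 0.0142]
ee_rot: [-0.0, 0.58, 0.814, -0.0]
contact_force: [0.2, 0.6, -1.3]
width: -0.0002
gripper_force: 0.0
```

```bash
python3 st.py
```

```text
along 0.1583132971596066 lat 0.0004491788322071172 F along -0.4840532813890199 [ 0.18703298  0.57567377 -1.29846858]
at 20.75 [ 0.5824 -0.0097  0.0142] yaw 109.07 total mm [5.3 0.5 0.2] rotdeg [-0.01 -0.01  0.17] shares/row [0.0177 0.0016 0.0007] [-0.0001 -0.0001  0.0028] q6 -0.47
```

No contact rise yet, so I'll keep pushing in small steps until the force climbs.

Call:
apply_moves:
  xyz:
    - [0.005,0,0]
    - [0.005,0,0]
    - [0,0,0]
  rot:
    - [0,0,0]
    - [0,0,0]
    - [0,0,0]
  hand: [-1,-1,-1]

```text
clock: 21.12
position: [0.5814, -0.0068, 0.0142]
ee_rot: [-0.0, 0.58, 0.815, -0.0]
contact_force: [-0.7, 0.6, -0.3]
width: -0.0003
gripper_force: 0.0
```

Call:
apply_moves:
  xyz:
    - [0.005,0,0]
    - [0,0,0]
  rot:
    - [0,0,0]
    - [0,0,0]
  hand: [-1,-1]

```text
clock: 21.38
position: [0.5812, -0.006, 0.0143]
ee_rot: [0.0, 0.58, 0.815, -0.0]
contact_force: [-0.1, -2.6, -1.5]
width: 0.0001
gripper_force: 1.0
```

```bash
python3 st.py
python3 - <<'E'
from h import *
S=get_image("side")
b=cv2.resize(S["pixels"][170:300,165:305][:,:,::-1],None,fx=4.2,fy=4.2,interpolation=cv2.INTER_CUBIC)
cv2.imwrite("pics/side5.png",np.clip(b*1.9,0,255).astype('uint8'))
E
```

```text
along 0.15437038904544914 lat 0.00036515761048257905 F along 2.4168256691988734 [-0.12434211 -2.59712532 -1.45914412]
at 21.375 [ 0.5812 -0.006   0.0143] yaw 109.09 total mm [1.4 0.4 0.3] rotdeg [0.   0.05 0.19] shares/row [0.0046 0.0012 0.001 ] [0.0001 0.0008 0.0032] q6 -0.46
```

View pics/side5.png

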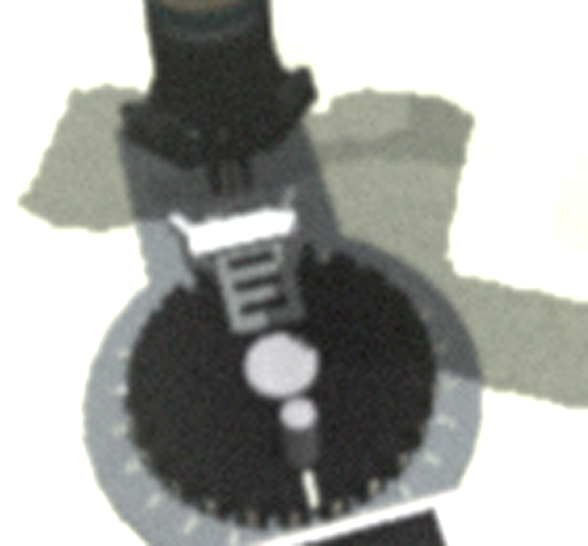

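The crop shows the leading edge at (268,325), close to the hub, and the tail at the gate. The pointer at (310,490) has not moved. Force is building where the cassette should be home, so I'll make one small confirming push and retreat.

Call:
apply_moves:
  xyz:
    - [0.005,0,0]
    - [0,0,0]
  rot:
    - [0,0,0]
    - [0,0,0]
  hand: [-1,-1]

```text
clock: 21.68
position: [0.5813, -0.0051, 0.0145]
ee_rot: [0.001, 0.58, 0.815, -0.0]
contact_force: [1.3, -4.8, -0.9]
width: -0.0001
gripper_force: 2.6
```

Call:
apply_moves:
  xyz:
    - [-0.03,0,0]
    - [-0.1,0,0]
    - [-0.1,0,-0.1]
    - [-0.15,0,-0.2]
    - [-0.15,0,-0.2]
    - [-0.1,0.1,-0.2]
    - [0,0.1,0]
    - [0,0,0]
  rot:
    - [0,0,0]
    - [0,0,0]
    - [0,0,0]
    - [0,0,0]
    - [0,0,0]
    - [0,0,0]
    - [0,0,0]
    - [0,0,0]
  hand: [-1,-1,-1,-1,-1,-1,-1,-1]

```text
clock: 22.68
position: [0.6898, -0.1456, 0.1952]
ee_rot: [0.0, 0.58, 0.815, 0.001]
contact_force: [-0.4, -0.5, 0.8]
width: 0.0002
gripper_force: 0.0
```

Run:
```python
from ang import *
T=get_image("top");S=get_image("side")
C=(.5316,.1402,.034)
ang(T,C,1); ang(S,C,0)
a=cv2.resize(T["pixels"][140:225,130:290][:,:,::-1],None,fx=3.6,fy=3.6,interpolation=cv2.INTER_CUBIC)
b=cv2.resize(S["pixels"][205:300,170:300][:,:,::-1],None,fx=3,fy=3,interpolation=cv2.INTER_CUBIC)
c=np.zeros((595,576,3)); c[:306,:576]=a; c[308:593,:390]=b
cv2.imwrite("pics/both6.png",np.clip(c*1.7,0,255).astype('uint8'))
```

```text
0 [0.5316 0.1402 0.034 ] pointer (np.float64(106.63017729419228), np.int64(25), np.float64(0.08066458371061946)) mark (np.float64(108.93785243125149), np.int64(15), np.float64(0.10728852589590213))
0 [0.5316 0.1402 0.034 ] pointer (np.float64(109.17231744635745), np.int64(25), np.float64(0.08202437942293601)) mark
```

View pics/both6.png

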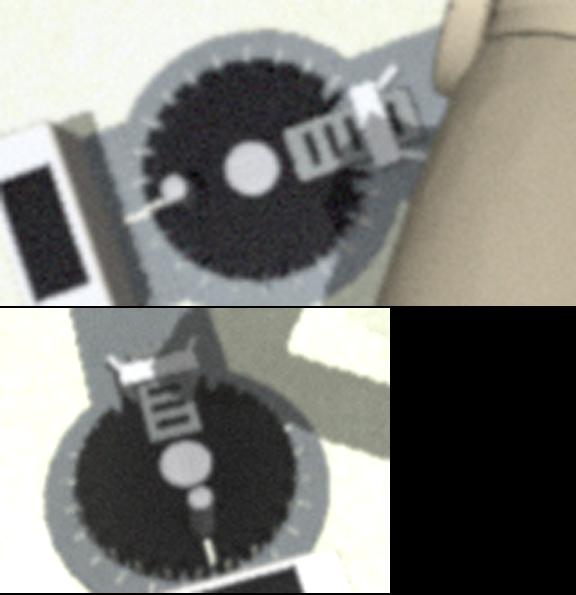

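The top crop shows the pointer and the bold mark as one line at (145,212). The cassette is in the slot from (293,155) to (415,110). One numeric check of its ends, then hand in.

Run:
```python
from h import *
a=np.radians(108.9);u=-np.array([np.cos(a),np.sin(a)])
T=get_image("top"); c=lambda x,y:(130+x/3.6,140+y/3.6)
L=[]
for p in((286,129),(301,182),(407,88),(418,122)):
    d=onz(T,[c(*p)],.022)[0][:2]-[.5315,.1402]; L.append((d@u,d[0]*u[1]-d[1]*u[0])); print(L[-1])
```

```text
(np.float64(0.03694402820344633), np.float64(-0.022036714737613827))
(np.float64(0.034072653234096764), np.float64(0.023960483220512967))
(np.float64(0.14293930416747927), np.float64(-0.020032097925309668))
(np.float64(0.1418960982124396), np.float64(0.009952106267220838))
```

```bash
python3 -c "
from rig import job
print(job.sign_off())"
```

```text
the job is handed in; nothing more can be done
None
```

I turned the carousel until its pointer lined up with the long mark and let go, then slid the grey cassette through the gate against the slot's end wall (centre about 88 mm from the axis, 87 mm is home), and handed the job in at about 23 s; the sign-off returned no verdict.

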